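Fold back the palette box's dust cover

ROBOT

A 6-joint arm with a two-finger parallel gripper is mounted at the origin on the work surface. World frame = base frame: x ahead of the robot, y to its left, z up, the work surface at z = 0. Lengths are in m, angles in rad, forces in N, time in s.
With the tool pointing down it reaches from about 0.325 to 0.775 m from the base axis. Payload 5.5 kg.
Tool frame: the origin (TCP) lies midway between the tips of the shut fingers; the grasp point (between the pads) lies 19 mm behind it; z points along the fingers, y is the line along which they close (so a half turn about z gives the same grasp; the last joint's range is limited). The gripper opens to 88 mm and grips with 3 to 60 N. Pads are 20 mm wide; open, the fingers measure 115 mm over their backs; the gripper's body (75 mm by 178 mm) begins 61 mm behind the grasp point.
Start: joints at [-1.185, 0.091, 1.231, -0, 1.82, -0.057], TCP at [0.257, -0.542, 0.223] pointing down, gripper open.
Joint ranges: [-2.87, 2.87], [-0.86, 2.18], [0.17, 2.46], [-1.51, 4.65], [0.06, 2.69], [-2.65, 2.65]. Speed limits (rad/s): [2.57, 2.57, 3.01, 3.14, 3.14, 3.14].

INTERFACE

Orientations are given as [roll, pitch, yaw] about the fixed x, y, z axes, in that order (R = Rz(yaw) Ry(pitch) Rx(roll)).
In Python, from bench import arm gives the robot as it stands.
- The arm moves only by the shell command python3 -m pendant 'ROWS'. ROWS is text: rows parted by semicolons, each of 5 numbers parted by spaces: the shift along the world's x, y, z in cm, then the turn about the world's z in rad, then the closure, from 0 (fully open) to 1 (shut). A call has exactly 10 rows; each row shifts and turns the commanded pose from where the row before left it; what a row does not reach is not made up. A row lasts 1/8 s, in which the tool goes at most 62.5 mm and 10.7 degrees, less where a joint would pass 70% of its speed; a pose out of reach is approached as far as the arm can. A call with a gripper value outside its range is refused whole. The fingers move at their own pace and stop on an object; the grip force is fixed at half the most. Time passes only in rows, so rows that do not move let the fingers close, or fill a call up. It gives the time, the measured TCP pose, the force, the opening and the grip force at its end, in the units of the state.
- arm.read_state(): the state, without advancing time (a new reading comes with each control period).
- arm.snapshot(name): name is "side" or "top" or "wrist"; returns a dict with "pixels" (480x640x3 uint8, red, green, blue), "vfov" (degrees; the focal length in pixels is half the picture's height over the tangent of half this angle, whatever the lens; pixels are square), "cx", "cy" (the principal point, pixels), "k1" (the pictures are not rectified: a ray, as slopes to the right and down, at radius r is drawn at 1 + k1 r^2 times it, then the intrinsics apply), "world_to_cam" (4x4, takes a point from world to camera coordinates); the wrist camera has in their place "tool_from_camera" (4x4, takes a point from camera to tool coordinates, whose origin is the TCP and whose axes are the flange's). Camera axes: x right, y down, z forward; pixel columns grow to the right and rows downward; lengths in m; the calibration is good to about 2 mm. A picture is of the moment at which its call begins: read the wrist's pose just before it. There is no depth.
- arm.close_job(): hands the job in; it is judged then, once.
The state is a dict: "clock": time; "joints": joint angles; "qvel": joint speeds; "joint_efforts": joint torques, N m; "tool_pos": TCP position; "eef_rot": TCP orientation; "force": force on the tool from outside, world axes, zero at the start; "torque": the same for the moment, N m; "opening": finger opening in m; "gripper_force": force on a finger pad.
Only numpy, scipy, OpenCV 4.12 (cv2) and the standard library are available. Lean on these libraries where they do the work, as an engineer would, in place of code of your own. Each camera call takes 0.05 s, during which the arm holds its last target. There are 200 camera calls.

TASK

The folding dust cover of the palette box has been left half-way. Push it fully back, until its two panels stand folded flat against each other at the back of the box and the palette lies open. Leave the brush jar, the bottle, the bowl and the paint tube where they are.

Things in the scene. Friction and masses are not known exactly. Their poses are not given: they have to be found in the camera images.
- palette_box: Low wooden box fixed to the table, 270 (x) x 334 (y) mm, with a glass palette inside. Origin: centre of its underside, on the table; +x points to its back, y runs along the cover's hinges. Front and back walls reach 62 mm above the table, side walls with aluminium channels 74 mm. Its bifold dust cover: two clear panels in pale wood frames, each 120 long (x), 290 wide, 8 mm thick.
- rear_panel (a joint): Slope of the rear panel, hinged to the box's back (rad): 0 = cover shut flat, 1.571 = upright, fully folded (firm stop). Stiff hinges hold any angle. Fully folded, both panels stand on the back hinge line, undersides together, 120 mm tall, outer faces 8 mm either side of it.
- front_panel (a joint): Fold between the panels (rad): 0 flat, 3.142 folded. Always twice rear_panel, as rollers on the front panel's free edge run in the side channels at hinge height: the cover is a tent, front edge 240 mm x cos(rear_panel) before the back hinge. Below about 0.8 rad of rear_panel, pressing on the front panel's sloping face only jams it (push the bar); when steeper the face may be pushed too.
- back_hinge (a point): Middle of the fixed hinge line between box and rear panel: 120 mm behind the box's centre, 66 mm above the table, in the plane of the panels' undersides.
- fold_hinge (a point): Middle of the hinge line between the two panels, the ridge of the tent, at the panels' undersides. It rises as the cover folds.
- push_bar (a point): Centre of the red round push bar, 14 mm thick, 274 mm long (along the box's y), on the outer face of the front panel along its free edge: 8 mm in from that edge and 15 mm out from the panel's underside; it turns with the panel. Pushed level towards the box's back (+x) with about 2 to 9 N, it travels there and the cover folds.
- brush_jar_mid (a point): Centre of a glass jar 76 mm wide, 95 mm high, with brushes standing in it up to 230 mm above the table; leave it alone. The point is 50 mm above its underside.
- medium_bottle_mid (a point): Centre of a white bottle 56 mm wide and 150 mm high with a yellow label and orange cap; leave it alone. The point is 75 mm above its underside.
- bisque_bowl_mid (a point): Centre of a terracotta bowl 84 mm wide and 45 mm high; leave it alone. The point is 22 mm above its underside.
- paint_tube_mid (a point): Centre of a lying paint tube, white with a blue band, about 122 x 36 x 20 mm; leave it alone. The point is 10 mm above its underside.

How it is judged:
At the end, for the whole second after the job is handed in: The rear panel stands within 4 degrees of upright (over 1.50 rad), so that the two panels are folded to within 8 degrees of each other, at rest, and jar, bottle, bowl and tube are within 30 mm of where they stood (value of joint rear_panel above 1.5 rad and velocity of joint rear_panel between -0.05 and 0.05 rad/s and distance of each of brush_jar_mid, medium_bottle_mid, bisque_bowl_mid, paint_tube_mid from where it was at the start of the episode below 0.03 m); the robot touches nothing.
It fails at once if the jar, bottle, bowl or tube is moved by more than 30 mm (distance of any of brush_jar_mid, medium_bottle_mid, bisque_bowl_mid, paint_tube_mid from where it was at the start of the episode above 0.03 m).
It also fails if it takes over 45 s, if anything falls off the work surface, if the arm or the gripper's body presses on something with over 40 N, if the wrist force passes 120 N, or if a joint passes its speed limit or range.

## Working session

There is one attempt and no reset: what is moved stays moved. The work goes in short steps, Python scripts to look and compute and a shell command to move; the robot and the scene stay as the last step left them, time stands still between calls to the robot, and variables do not carry over. Pictures are saved under pics/ and viewed, at most 10 in all, crops included, and the job is handed in when it is done.

```bash
mkdir -p pics
cat > h.py <<'E'
import numpy as np, cv2
from bench import arm
def snap(n,f):
    s=arm.snapshot(n); cv2.imwrite('pics/'+f,cv2.cvtColor(s['pixels'],cv2.COLOR_RGB2BGR)); return s
def ray(s,u,v):
    f=240/np.tan(np.radians(s['vfov'])/2)
    K=np.array([[f,0,s['cx']],[0,f,s['cy']],[0,0,1.]])
    p=cv2.undistortPoints(np.array([[[u,v]]],float),K,np.array([s['k1'],0,0,0.]))[0,0]
    T=np.array(s['world_to_cam']); R=T[:3,:3]
    return -R.T@T[:3,3], R.T@np.array([p[0],p[1],1])
def onz(s,u,v,z):
    o,d=ray(s,u,v); return o+d*(z-o[2])/d[2]
def tri(a,b):
    (o,d),(p,e)=a,b
    t=np.linalg.lstsq(np.c_[d,-e],p-o,rcond=None)[0]
    x,y=o+d*t[0],p+e*t[1]; return (x+y)/2,np.linalg.norm(x-y)
E
python3 - <<'E'
from h import *
import pickle
d={n:snap(n,n+'0.png') for n in('top','side')}
pickle.dump(d,open('s0.pkl','wb'))
print({k:(v['vfov'],v['k1'],ray(v,320,240)) for k,v in d.items()}); print(arm.read_state())
E
```

```text
{'top': (52.24551581369256, -0.12876698276812412, (array([ 0.39959452, -0.01868123,  1.03849914]), array([ 0.16287546,  0.03896027, -0.98589155]))), 'side': (47.62019204149688, -0.020709659531269693, (array([0.04062597, 0.76325907, 1.13895182]), array([ 0.40022111, -0.53126129, -0.74685934])))}
{'clock': 0.1, 'joints': array([-1.18469584e+00,  9.17920719e-02,  1.23175894e+00, -1.04180037e-05,
        1.81982797e+00, -5.67128838e-02]), 'qvel': array([ 4.01019141e-04,  3.95103892e-05, -2.51838732e-03, -2.30876623e-03,
       -1.78243024e-03,  8.94848718e-04]), 'joint_efforts': array([ 4.68836864e-03, -4.47856092e+01, -4.07570565e+01,  7.02607865e-02,
        2.84431118e-02, -1.09251464e-04]), 'tool_pos': array([ 0.25697436, -0.54188019,  0.22161856]), 'eef_rot': array([-3.13980862e+00, -9.11688869e-05,  4.42810729e-01]), 'force': array([0.04087044, 0.00040196, 0.35431209]), 'torque': array([-0.02012564, -0.00466278, -0.01266315]), 'gripper_force': 0.0, 'opening': 0.08771710646570632}
```

View pics/top0.png

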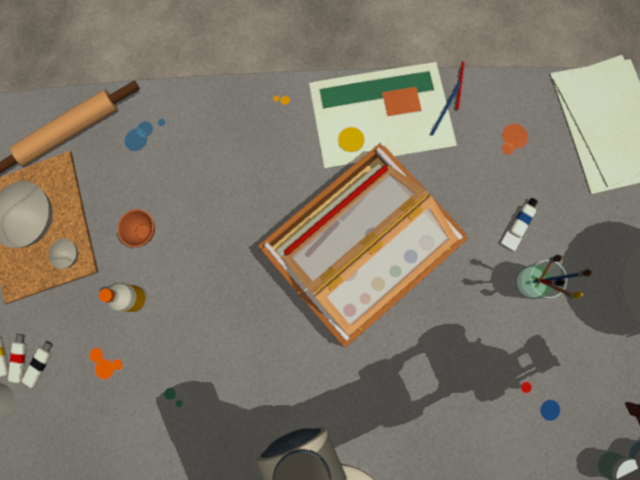

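View pics/side0.png

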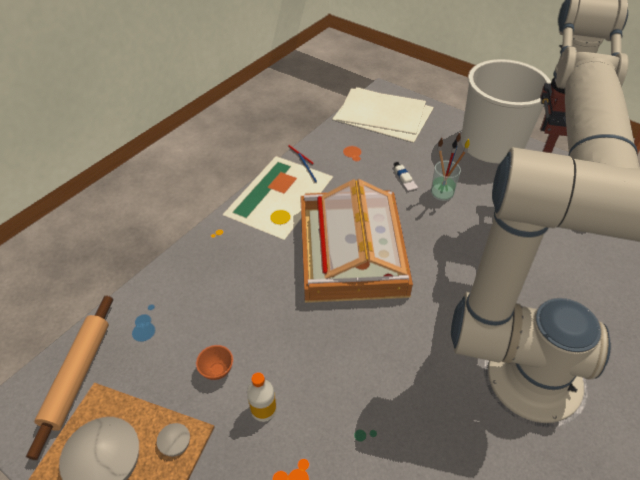

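The top view shows the red bar from (288,252) to (385,169) on the side far from the robot. The ridge runs (315,290) to (428,197), and the box's back is at the lower right. The jar is at (540,280), tube (518,225), bowl (136,229) and bottle (122,297), all well clear of the box.

```bash
cat > m.py <<'E'
from h import *
def bar(s):
    h=cv2.cvtColor(s['pixels'],cv2.COLOR_RGB2HSV)
    m=(((h[...,0]<5)|(h[...,0]>174))&(h[...,1]>190)&(h[...,2]>90)).astype(np.uint8)
    n,l,st,c=cv2.connectedComponentsWithStats(m)
    cand=[i for i in range(1,n) if st[i,4]>60]
    best=max(cand,key=lambda i:max(cv2.minAreaRect(np.argwhere(l==i)[:,::-1].astype(np.float32))[1]))
    p=np.argwhere(l==best)[:,::-1].astype(np.float32)
    mu=p.mean(0); d=np.linalg.svd(p-mu,full_matrices=False)[2][0]; t=(p-mu)@d
    return mu+d*t.min(),mu+d*t.max(),len(p)
def barpts(d):
    a=bar(d['top']);b=bar(d['side']); print(a,b)
    A=sorted(a[:2],key=lambda p:p[0]); B=sorted(b[:2],key=lambda p:-p[1])  # left in top = lower in side
    return [tri(ray(d['top'],*p),ray(d['side'],*q)) for p,q in zip(A,B)]
E
python3 - <<'E'
from m import *
import pickle
d=pickle.load(open('s0.pkl','rb'))
r=barpts(d); print(r); L,R=r[0][0],r[1][0]
print('len',np.linalg.norm(L-R),'mid',(L+R)/2)
for p,z in (((262,246),.074),((380,147),.074),((466,237),.074),((345,345),.074)): print(p,onz(d['top'],*p,z))
for z in (.12,.14): print('ridge',z,onz(d['top'],318,289,z),onz(d['top'],427,198,z))
for n,p in (('jar',(540,280)),('tube',(518,225)),('bowl',(136,229)),('bottle',(122,297))): print(n,onz(d['top'],*p,.05))
print('ridge tri',tri(ray(d['top'],320,290),ray(d['side'],368,264)),tri(ray(d['top'],428,196),ray(d['side'],357,182)))
E
python3 - <<'E'
import cv2,numpy as np
a=cv2.imread('pics/top0.png')[130:360,245:480];b=cv2.imread('pics/side0.png')[160:310,285:425]
a=cv2.resize(a,(400,391));b=cv2.resize(b,(365,391));cv2.imwrite('pics/crop.png',np.hstack([a,b]))
E
```

```text
(array([386.79657, 165.93367], dtype=float32), array([284.89215, 252.87358], dtype=float32), 661) (array([319.12387, 196.9906 ], dtype=float32), array([324.81705, 272.0139 ], dtype=float32), 269)
[(array([0.53382721, 0.08931578, 0.08196522]), np.float64(0.00071392497161403)), (array([ 0.70805671, -0.12000324,  0.07770978]), np.float64(0.0003691037224091343))]
len 0.2723756243594342 mid [ 0.62094196 -0.01534373  0.0798375 ]
(262, 246) [0.54959932 0.13619581 0.074     ]
(380, 147) [ 0.75073693 -0.10815878  0.074     ]
(466, 237) [ 0.55776104 -0.27288946  0.074     ]
(345, 345) [ 0.35154356 -0.02536633  0.074     ]
ridge 0.12 [0.45833159 0.0230222  0.12      ] [ 0.62827476 -0.19025919  0.12      ]
ridge 0.14 [0.45705261 0.02211412 0.14      ] [ 0.62329533 -0.18652313  0.14      ]
jar [ 0.46893481 -0.42758302  0.05      ]
tube [ 0.58417494 -0.39050901  0.05      ]
bowl [0.59624361 0.41205047 0.05      ]
bottle [0.45222145 0.43711412 0.05      ]
ridge tri (array([0.45594563, 0.01936491, 0.10151293]), np.float64(0.0034465983127144628)) (array([ 0.63099397, -0.19194479,  0.12331664]), np.float64(0.0007764985864376781))
```

View pics/crop.png

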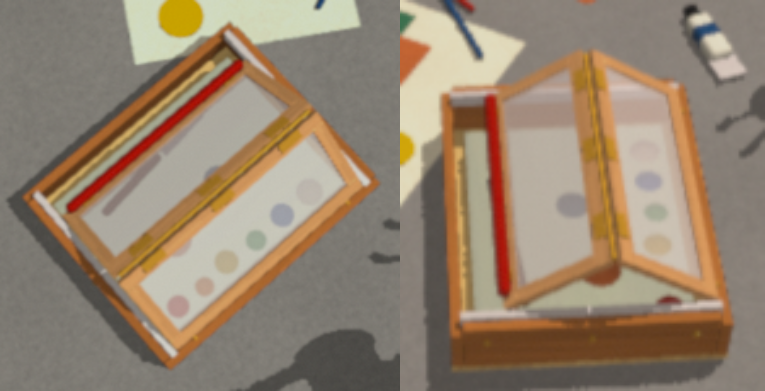

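The crop shows the bar clear of the front wall and a low tent. The bar measures 272 mm long (274 given) at z 0.080, and its position implies rear_panel ≈ 0.55. The box's back direction is (-0.768, -0.640) and the hinge is near (0.460, -0.144). I'll go over the bar's front side with the fingers shut.

```bash
python3 -m pendant '0 0 5 0 1;0 0 4 0.03 1;2.9 4.1 0 0.03 1;2.9 4.1 0 0.03 1;2.9 4.1 0 0.03 1;2.9 4.1 0 0.03 1;2.9 4.1 0 0.03 1;2.9 4.1 0 0.03 1;2.9 4.1 0 0.03 1;2.9 4.1 0 0.01 1'; python3 -m pendant '2.9 4.1 0 0 1;2.9 4.1 0 0 1;2.9 4.1 0 0 1;2.9 4.1 0 0 1;2.9 4.1 0 0 1;1.5 1.7 0 0 1;0 0 -2 0 1;0 0 -2 0 1;0 0 0 0 1;0 0 0 0 1'
```

```text
clock: 1.35
tool_pos: [0.4897, -0.2127, 0.3122]
eef_rot: [-3.141, 0.0, 0.693]
force: [0.3, -0.9, 0.3]
opening: 0.001
gripper_force: 0.0
clock: 2.6
tool_pos: [0.6491, 0.0078, 0.2733]
eef_rot: [3.141, -0.0, 0.693]
force: [0.2, 0.3, 0.5]
opening: 0.0002
gripper_force: 0.0
```

```bash
python3 -m pendant '0 0 -4 0 1;0 0 -4 0 1;0 0 -3 0 1;0 0 -3 0 1;0 0 -2 0 1;0 0 -1.5 0 1;0 0 -1.2 0 1;0 0 -1 0 1;0 0 -0.5 0 1;0 0 0 0 1'
python3 - <<'E'
from m import *
print(arm.read_state()['tool_pos']); s=snap('side','side1.png'); cv2.imwrite('pics/c1.png',cv2.resize(s['pixels'][110:320,250:450,::-1],(571,600)))
E
```

```text
clock: 3.85
tool_pos: [0.649, 0.0079, 0.0705]
eef_rot: [-3.141, 0.0, 0.693]
force: [-1.1, 0.6, -0.1]
opening: 0.0006
gripper_force: 0.0
[0.64903509 0.00789646 0.0704928 ]
```

View pics/c1.png

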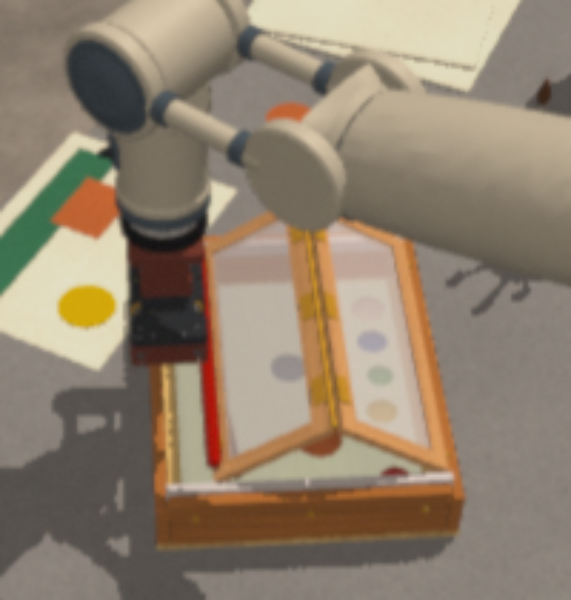

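The fingers stand in front of the bar at mid-length, clear of the cover, with the wrist well above the tent. Pushing now.

```bash
python3 -m pendant '-0.77 -0.64 0 0 1;-0.77 -0.64 0 0 1;-0.54 -0.45 0 0 1;-0.54 -0.45 0 0 1;-0.54 -0.45 0 0 1;-0.54 -0.45 0 0 1;-0.54 -0.45 0 0 1;-0.54 -0.45 0 0 1;-0.54 -0.45 0 0 1;-0.54 -0.45 0 0 1'
```

```text
clock: 5.15
tool_pos: [0.5901, -0.0413, 0.0707]
eef_rot: [3.142, 0.0, 0.693]
force: [2.7, 2.4, -1.4]
opening: 0.0007
gripper_force: 1.2
```

```bash
python3 -m pendant '-0.38 -0.32 0 0 1;-0.38 -0.32 0 0 1;-0.38 -0.32 0 0 1;-0.38 -0.32 0 0 1;-0.38 -0.32 0 0 1;-0.38 -0.32 0 0 1;-0.38 -0.32 0 0 1;-0.38 -0.32 0 0 1;0 0 0 0 1;0 0 0 0 1'
python3 - <<'E'
from m import *
print(arm.read_state()['tool_pos']); s=snap('side','side2.png'); t=snap('top','top2.png')
a=cv2.resize(s['pixels'][110:320,250:450],(400,420));b=cv2.resize(t['pixels'][130:360,245:480],(400,420))
cv2.imwrite('pics/c2.png',np.hstack([a,b])[...,::-1])
E
```

```text
clock: 6.4
tool_pos: [0.56, -0.0668, 0.0709]
eef_rot: [3.141, 0.0, 0.693]
force: [0.3, 0.0, 0.4]
opening: 0.0008
gripper_force: 0.0
[ 0.55999442 -0.06684135  0.07086298]
```

View pics/c2.png

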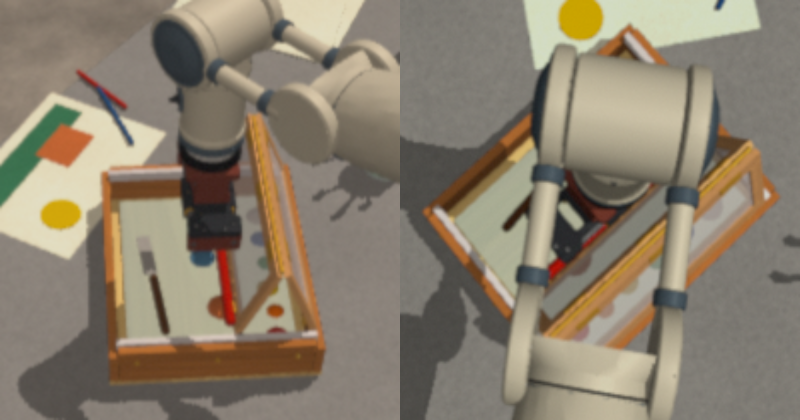

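The tent is now steep (about 1.14 rad) and the bar is against the fingers. I'll back off, raise the tip so the gripper body clears the 186 mm panel top, then push the front panel's face.

```bash
python3 -m pendant '0.77 0.64 0 0 1;0.4 0.3 0 0 1;0 0 2 0 1;0 0 2 0 1;0 0 1.5 0 1;-1.5 -1.25 0 0 1;-1.5 -1.25 0 0 1;-1.2 -1 0 0 1;-0.77 -0.64 0 0 1;0 0 0 0 1'; python3 -m pendant '-0.54 -0.45 0 0 1;-0.54 -0.45 0 0 1;-0.54 -0.45 0 0 1;-0.54 -0.45 0 0 1;-0.54 -0.45 0 0 1;-0.38 -0.32 0 0 1;0 0 0 0 1;0 0 0 0 1;0 0 0 0 1;0 0 0 0 1'
```

```text
clock: 7.75
tool_pos: [0.5213, -0.0993, 0.1255]
eef_rot: [3.142, 0.001, 0.692]
force: [0.1, 0.7, 0.2]
opening: 0.0007
gripper_force: 0.0
clock: 9.0
tool_pos: [0.4913, -0.1242, 0.1255]
eef_rot: [-3.141, 0.0, 0.693]
force: [-0.4, -0.3, -0.3]
opening: 0.0003
gripper_force: 0.0
```

```bash
python3 -m pendant '-0.23 -0.19 0 0 1;-0.23 -0.19 0 0 1;-0.23 -0.19 0 0 1;-0.23 -0.19 0 0 1;-0.15 -0.13 0 0 1;-0.15 -0.13 0 0 1;0 0 0 0 1;0 0 0 0 1;0 0 0 0 1;0 0 0 0 1'
python3 - <<'E'
from m import *
print(arm.read_state()['tool_pos']); s=snap('side','side3.png'); t=snap('top','top3.png')
a=cv2.resize(s['pixels'][110:320,250:450],(400,420));b=cv2.resize(t['pixels'][130:360,245:480],(400,420))
cv2.imwrite('pics/c3.png',np.hstack([a,b])[...,::-1])
E
```

```text
clock: 10.25
tool_pos: [0.4821, -0.1317, 0.1257]
eef_rot: [3.141, -0.008, 0.696]
force: [16.4, 11.1, -5.2]
opening: 0.0004
gripper_force: 9.6
[ 0.4821084  -0.13172995  0.12568868]
```

View pics/c3.png

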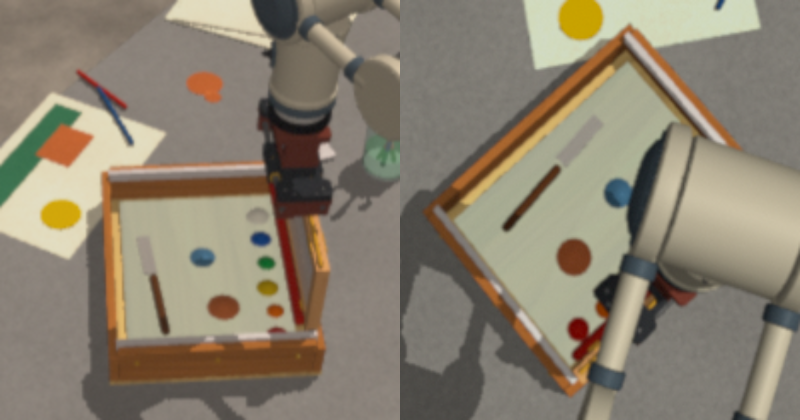

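Force has risen to 20 N, which suggests the firm stop, and the panels look folded upright. I'll back away and check.

```bash
python3 -m pendant '0.5 0.4 0 0 1;1.5 1.3 0 0 1;2 1.7 0 0 1;0 0 4 0 1;0 0 5 0 1;0 0 5 0 1;2 2 4 0 1;3 3 0 0 1;4 4 0 0 1;0 0 0 0 1'; python3 -m pendant '4 4 0 0 1;4 4 0 0 1;4 4 0 0 1;2 4 0 0 1;0 4 0 0 1;0 4 0 0 1;0 4 0 0 1;0 0 0 0 1;0 0 0 0 1;0 0 0 0 1'
python3 - <<'E'
from m import *
print(arm.read_state()['tool_pos']); s=snap('side','side4.png'); t=snap('top','top4.png')
a=cv2.resize(s['pixels'][110:320,250:450],(400,420));b=cv2.resize(t['pixels'][130:360,245:480],(400,420))
cv2.imwrite('pics/c4.png',np.hstack([a,b])[...,::-1])
r=barpts({'top':t,'side':s}); print(r)
E
```

```text
clock: 11.6
tool_pos: [0.6111, -0.0074, 0.3026]
eef_rot: [-3.138, 0.003, 0.696]
force: [0.8, -0.9, 0.1]
opening: 0.0005
gripper_force: 0.0
clock: 12.85
tool_pos: [0.7419, 0.2651, 0.3015]
eef_rot: [3.138, -0.008, 0.691]
force: [-0.5, -0.7, 0.4]
opening: 0.0001
gripper_force: 0.0
[0.7418628  0.26512904 0.30152998]
(array([448.28174, 236.31819], dtype=float32), array([348.6149 , 324.56506], dtype=float32), 336) (array([399.58997, 270.88956], dtype=float32), array([394.8985 , 245.83177], dtype=float32), 80)
[(array([ 0.39093841, -0.03330122,  0.06865717]), np.float64(0.0005363096605681493)), (array([ 0.57772614, -0.31066922, -0.20667174]), np.float64(0.06105482556766359))]
```

View pics/c4.png

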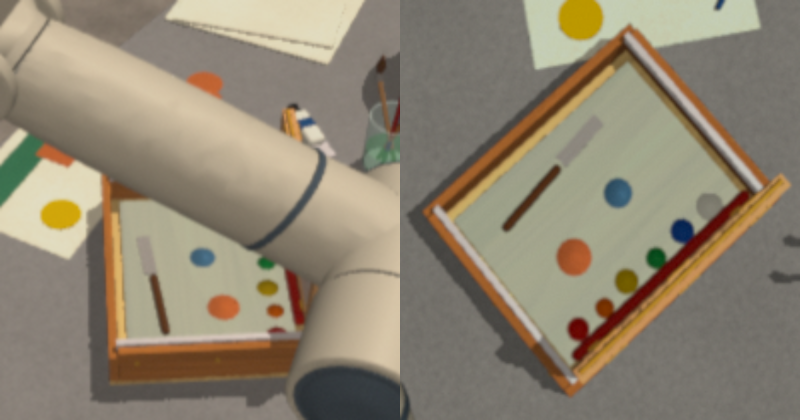

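The top view shows the palette open and the two panels standing as one strip along the back, with the red bar at their foot. I'll check the angle with numbers.

Run:
```python
from m import *
t=arm.snapshot('top'); a=bar(t); C=np.array([.5524,-.0676]); X=np.array([-.768,-.640]);Y=np.array([.640,-.768])
f=lambda p,z:((onz(t,*p,z)[:2]-C)@X-.12, (onz(t,*p,z)[:2]-C)@Y)
print('bar',[f(p,.074) for p in a[:2]])
h=cv2.cvtColor(t['pixels'],cv2.COLOR_RGB2HSV); P=t['pixels']
# profile across panel at several y: project line of points at z=.186 along box x
f0=240/np.tan(np.radians(t['vfov'])/2);K=np.array([[f0,0,t['cx']],[0,f0,t['cy']],[0,0,1.]]);T=np.array(t['world_to_cam'])
pr=lambda q:cv2.projectPoints(q,cv2.Rodrigues(T[:3,:3])[0],T[:3,3],K,np.array([t['k1'],0,0,0.]))[0][:,0]
xs=np.arange(-.05,.045,.004)
for y in(-.08,.06):
    q=np.array([[*(C+X*(.12+x)+Y*y),.186] for x in xs]); uv=pr(q)
    print(y,[(int(x*1000),*map(int,P[int(round(v)),int(round(u))])) for x,(u,v) in zip(xs,uv)])
# front-wall outer edge and back-wall reference
for n,p in(('frontL',(260,246)),('frontR',(380,147))): print(n,f(p,.062))
```

```text
bar [(np.float64(-0.017495769485867507), np.float64(0.10891943765349874)), (np.float64(-0.01797875228214456), np.float64(-0.12849086057917528))]
-0.08 [(-50, 163, 164, 142), (-46, 152, 147, 126), (-41, 111, 55, 18), (-37, 119, 50, 0), (-33, 124, 52, 0), (-29, 119, 50, 0), (-25, 91, 31, 0), (-21, 91, 10, 2), (-17, 92, 9, 6), (-13, 122, 83, 51), (-9, 170, 123, 76), (-5, 169, 124, 36), (-1, 182, 134, 73), (2, 197, 145, 87), (6, 157, 116, 79), (10, 121, 118, 111), (14, 120, 117, 112), (18, 122, 118, 111), (22, 116, 113, 107), (26, 116, 113, 106), (30, 121, 118, 112), (34, 120, 117, 111), (38, 120, 115, 110), (42, 119, 116, 109)]
0.06 [(-50, 160, 162, 137), (-46, 120, 118, 106), (-41, 121, 119, 106), (-37, 125, 122, 110), (-33, 127, 124, 112), (-29, 127, 124, 111), (-25, 83, 46, 40), (-21, 89, 13, 10), (-17, 90, 6, 5), (-13, 102, 63, 37), (-9, 138, 102, 61), (-5, 157, 115, 34), (-1, 186, 136, 80), (2, 200, 148, 92), (6, 143, 110, 81), (10, 113, 111, 104), (14, 119, 115, 110), (18, 117, 115, 108), (22, 116, 112, 107), (26, 120, 117, 110), (30, 117, 114, 108), (34, 118, 116, 109), (38, 114, 112, 105), (42, 117, 113, 108)]
frontL (np.float64(-0.2536468107960185), np.float64(-0.1616833588714607))
frontR (np.float64(-0.24900790509987), np.float64(0.1617357944742855))
```

The bar is 18 mm before the hinge line: 15 mm means fully folded and 31 mm is the 1.50 rad limit. The panel tops are centred about 1 mm from the hinge line. Both agree with the firm stop, so I'm handing in.

```bash
python3 -c "
from bench import arm
print(arm.close_job())"
```

```text
the job is handed in; nothing more can be done
None
```

The dust cover is pushed back to its stop, with the panels folded upright and the palette open; the arm is clear, its path stayed clear of the jar, bottle, bowl and tube, and the job is handed in (no verdict was returned).

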